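# Click the domed stake head onto the bench holder's square drive

## Robot

A 6-joint arm with a two-finger parallel gripper is mounted at the origin on a cart in front of the work surface, level with it; the furniture and walls round the work are solid. World frame = base frame: x ahead of the robot, y to its left, z up, the work surface at z = 0. Lengths are in mm, angles in rad, forces in N, time in s.
With the tool pointing down it reaches from about 275 to 975 mm from the base axis. Payload 8.4 kg.
Tool frame: the origin (TCP) lies at the very end of the fingers, on their centre line; the grasp point (between the pads) lies 19 mm behind it (bot.grip_depth is the distance from the TCP to the grasp point, in mm); z points along the fingers, y is the direction in which the jaws open and shut (so a half turn about z gives the same grasp; the last joint's range is limited). The gripper opens to 92 mm and grips with 3 to 60 N. Pads are 20 mm wide; open, the fingers measure 128 mm over their backs; the gripper's body (75 mm by 189 mm) begins 69 mm behind the grasp point.
Start: joints at [-1.146, 0.353, 1.633, -0, 1.155, -0.002], TCP at [258.724, -568.937, 214.583] pointing down, gripper open.
Joint ranges: [-2.63, 2.63], [-0.92, 2.1], [0.06, 2.66], [-1.3, 4.44], [0, 2.69], [-3.02, 3.02]. Speed limits (rad/s): [2.22, 2.22, 2.79, 3.14, 3.14, 3.14].

## Interface

Orientations are given as a rotation vector (axis times angle).
In Python, from plant import bot gives the robot as it stands.
- The arm moves only by the tool jog_arm, never from a script. Its argument "deltas" is a list of rows, each a list of 2 entries, a list of its own where there are three numbers: the shift along the tool's x, y, z in m, then the turn about the tool's z in rad. In form: [[[tx, ty, tz], turn], ...]. A call has 1 to 12 rows; each row is the pose to reach, as a shift and turn from the pose commanded when the call began, along the tool's axes at that moment; what a row does not reach only later rows make up. A row lasts 1/8 s, in which the tool goes at most 62.5 mm and 10.7 degrees, less where a joint would pass 70% of its speed; a pose out of reach is approached as far as the arm can. A call with a gripper value outside its range is refused whole. "gripper" is the finger opening in m, from 0 to 0.0919, set as the call begins (left out, the last holds). The fingers move at their own pace and stop on an object; "force" is the grip in N (left out, the last holds). Time passes only in rows, so rows that repeat a pose let the fingers close. It gives the time, the measured TCP pose, the force and the opening at its end, in the units of the state.
- bot.get_state(): the state, without advancing time (a new reading comes with each control period).
- bot.capture(name): name is "scene" or "top" or "wrist"; returns (picture, depth): 400x640x3 uint8, blue, green, red; 400x640 float32, mm along the optical axis (not along the pixel's ray), 0 where there is no reading.
- bot.camera_info(name): a dict with "fovy" (degrees; the focal length in pixels is half the picture's height over the tangent of half this angle, whatever the lens; pixels are square), "cx", "cy" (the principal point, pixels), "R" (3x3) and "t" (3): a world point X has camera coordinates R X + t. Camera axes: x right, y down, z forward; pixel columns grow to the right and rows downward; lengths in mm; the calibration is good to about 2 mm. The wrist camera is an equidistant fisheye: a pixel r from the principal point sees the ray r / f radians off the axis. A picture is of the moment at which its call begins: read the wrist's pose just before it. camera_info takes no time and is no camera call; for the wrist camera it gives the pose at the moment of the call.
- bot.close_job(): hands the job in, once; it reports no verdict.
The state is a dict: "time": time; "joint_positions": joint angles; "qd": joint speeds; "joint_torque": joint torques, N m; "eef_pos": TCP position; "eef_rot": TCP orientation; "ft_force": force on the tool from outside, world axes, zero at the start; "wrist_torque": the same for the moment, N m; "finger_gap": finger opening in mm.
Only numpy, scipy, OpenCV 4.12 (cv2) and the standard library are available. Lean on these libraries where they do the work, as an engineer would, in place of code of your own. Each camera call takes 0.05 s, during which the arm holds its last target.

## Task

Fit the domed stake head onto the upright square drive of the stake holder: hold it while you guide it on, press it straight down until the spring ball clicks into the dimple and the head sits fully home on the shoulder, then let go. Leave the flat-topped and the pointed heads and the other loose things on the table where they are.

Things in the scene. Friction and masses are not known exactly. Their poses are not given: they have to be found in the camera images.
- domed_head: the head to fit: loose aluminium, upright, 0.24-0.38 kg. Square body 44 x 44 mm, 58 high, corners chamfered (flats 30 mm wide); on top a smooth round dome, 41 mm wide, to 82.5 mm. Underside: square socket 26.2 mm wide, 32 deep, parallel to the flats, a dimple in each wall, so any quarter turn fits. Origin: centre of the underside; z up; x, y at right angles to the flats
- flat_head: bystander: same body and material as the domed head, but with a flat-ended round cylinder on top, 41 mm in diameter, 82 mm high overall. Origin: centre of the underside.
- cone_head: bystander: same body and material as the domed head, but with a blunt cone on top, 82.5 mm high overall. Origin: centre of the underside.
- stake_holder: holder bolted to the table, standing elsewhere each time. Grey plate 100 x 120 x 12 mm with 4 bolts; round grey boss, 62 to 72 mm wide, its flat top (the shoulder) at 45 mm; on it the dark steel drive, 25 mm square, 30 tall, the last 6 mm tapering to 17 mm square. Drive faces at right angles to x and y. Origin: centre of the plate's underside; z up
- drive_seat (a point): centre of the shoulder at the foot of the square drive, 45 mm above the table, axes as the holder's. The head is home when its origin is here.
- drive_top (a point): centre of the drive's top face, 75 mm above the table (30 mm above the shoulder).
- ball (a joint): spring ball, 7 mm radius, in the drive's -x face, centred 15 mm above the shoulder: 0 = fully out (4 mm proud), up to 0.006 m = pressed in. It meets the head about 21 mm above home and carries its weight; a push of about 10 N on top of the weight drives it in about 3 mm, and it springs out into the dimple in the last 8 mm, before the head bottoms on the shoulder
- bench_block: bystander: loose steel block, 65 x 65 x 20 mm. Origin: centre of the underside.
- charcoal: bystander: loose black charcoal block, 36 x 62 x 28 mm. Origin: centre of the underside.
Things that resemble listed ones, but are neither listed nor needed, are in the scene too. What is shaped like the domed_head but blue or green is not meant.

How it is judged (in metres and radians):
On the way:
1. the domed head is guided onto the drive while the fingers touch it (horizontal distance between domed_head and drive_seat below 0.006 m and z of domed_head in the frame of drive_seat between 0.003 and 0.028 m and contact force between the fingers and domed_head above 0.3 N), for 0.04 s.
At the end, for the whole second after the job is handed in: The domed head sits upright (within 0.06 rad) on the drive, centred within 3 mm, its underside within 2 mm of the shoulder, the spring ball out in the dimple (within 1 mm of fully out), released and at rest (horizontal distance between domed_head and drive_seat below 0.003 m and z of domed_head in the frame of drive_seat between -0.002 and 0.002 m and angle between domed_head's own z axis and vertical below 0.06 rad and value of joint ball below 0.001 m and linear speed of domed_head below 0.02 m/s); the robot touches nothing.
It fails at once if another stake head is moved by more than 30 mm or tipped over (distance of any of flat_head, cone_head from where it was at the start of the episode above 0.03 m or angle between any of flat_head, cone_head's own z axis and vertical above 0.5 rad).
It fails at once if the steel block or the charcoal is moved by more than 30 mm (distance of any of bench_block, charcoal from where it was at the start of the episode above 0.03 m).
It also fails if it takes over 45 s, if anything falls off the work surface, if the arm or the gripper's body presses on something with over 40 N, if the wrist force passes 120 N, or if a joint passes its speed limit or range.

## Working session

There is one attempt and no reset: what is moved stays moved. The work goes in short steps, Python scripts to look and compute and a tool call to move; the robot and the scene stay as the last step left them, time stands still between calls to the robot, and variables do not carry over. Pictures are saved under pics/ and viewed, and the job is handed in when it is done.

Besides the shell and the picture viewer there is one more tool, called after ">>>" as a command line: name --argument value ..., lists and objects as JSON in quotes. jog_arm: Moves the arm, as the interface text tells. Its arguments: {"type":"object","properties":{"deltas":{"type":"array"},"gripper":{"type":"number"},"force":{"type":"number"}},"required":["deltas"]}

```bash
mkdir -p pics; ls; cat > h.py <<'E'
import numpy as np,cv2
from plant import bot
E
python3 - <<'E'
from h import *
s=bot.get_state();print({k:np.round(v,3) for k,v in s.items()})
for n in ("scene","top"):
    c=bot.camera_info(n);print(n,c)
    p,d=bot.capture(n);cv2.imwrite(f"pics/{n}0.png",p);np.save(f"{n}0.npy",d)
E
```

```text
pics
{'time': np.float64(0.0), 'joint_positions': array([-1.146,  0.354,  1.634, -0.   ,  1.155, -0.002]), 'qd': array([ 0.001, -0.001, -0.001, -0.   ,  0.   ,  0.001]), 'joint_torque': array([ 1.0000e-03, -5.9384e+01, -3.3422e+01,  7.0000e-02,  2.3000e-02,
       -0.0000e+00]), 'eef_pos': array([ 258.516, -568.496,  213.89 ]), 'eef_rot': array([-3.069, -0.665,  0.   ]), 'ft_force': array([-0.047, -0.077,  0.77 ]), 'wrist_torque': array([0.02 , 0.039, 0.036]), 'finger_gap': np.float64(92.112)}
scene {'fovy': 56.094412545796914, 'cx': 316.669589547691, 'cy': 198.75877758330594, 'R': array([[-0.78840752, -0.61511543,  0.00682576],
       [-0.44626242,  0.56427719, -0.6945798 ],
       [ 0.42339513, -0.55065802, -0.71938328]]), 't': array([492.35922142, 267.99596562, 740.05451415])}
top {'fovy': 43.22530517979642, 'cx': 322.92812075909455, 'cy': 198.1304791380282, 'R': array([[ 0.02839267, -0.999448  , -0.0172496 ],
       [-0.99508477, -0.02662252, -0.09538107],
       [ 0.09486919,  0.01987294, -0.99529137]]), 't': array([  58.4080793 ,  574.21841642, 1044.19552033])}
```

View pics/scene0.png

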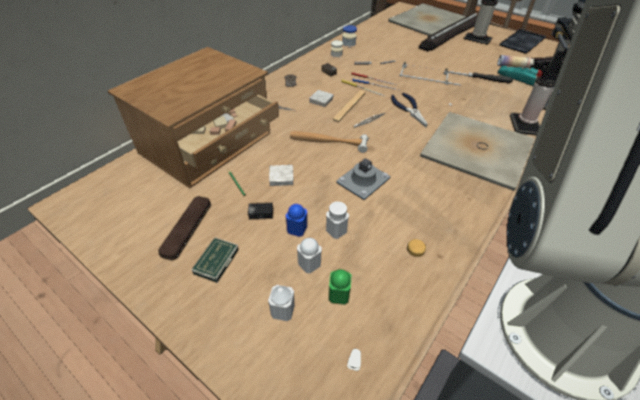

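View pics/top0.png

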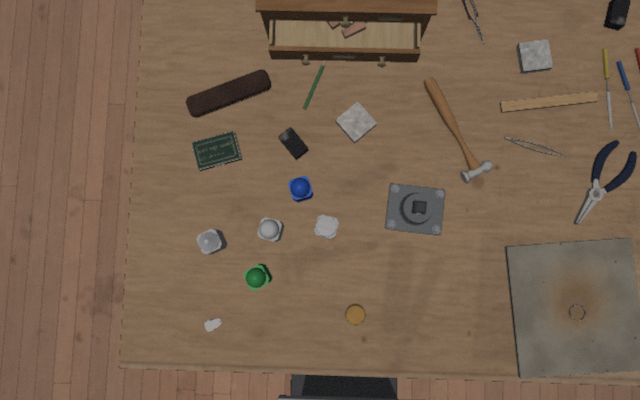

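The three bare-metal candidates are at scene (337,218), (310,254) and (281,301), or top (327,227), (269,229) and (209,241). The blue and green domed ones don't count. I'll enlarge both views to tell the three apart.

```bash
python3 - <<'E'
from h import *
a=cv2.imread("pics/scene0.png")[190:330,250:390];b=cv2.imread("pics/top0.png")[170:290,180:460]
cv2.imwrite("pics/c1.png",cv2.resize(a,None,fx=4,fy=4,interpolation=2))
cv2.imwrite("pics/c2.png",cv2.resize(b,None,fx=2.85,fy=2.85,interpolation=2))
E
```

```text
(no output)
```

View pics/c1.png

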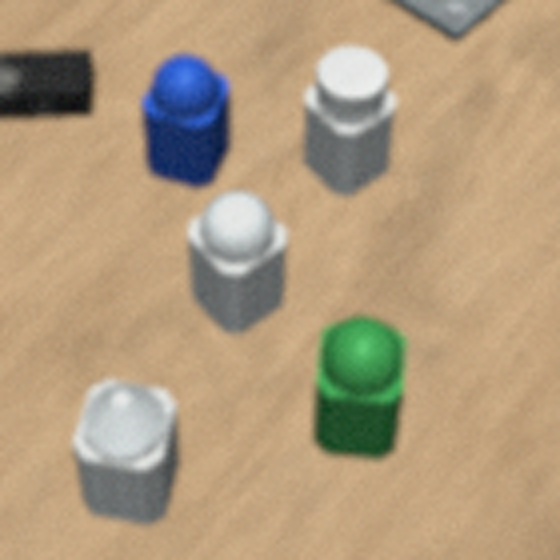

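View pics/c2.png

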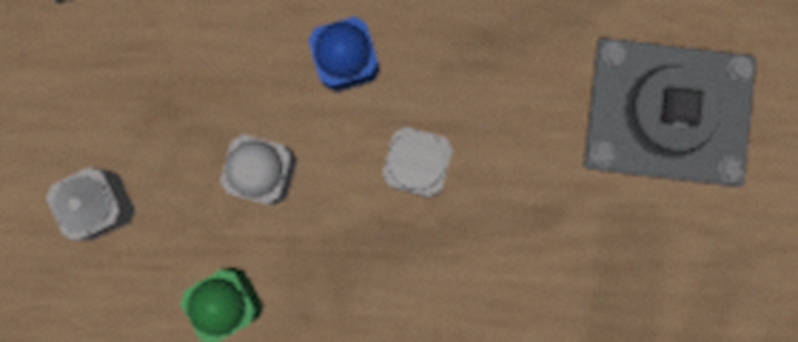

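The domed head is clearly the one at scene (310,254) / top (269,229): round smooth top. (337,218) has a flat top and (281,301) a blunt cone. Next I'll measure the heads and the holder.

```bash
cat >> h.py <<'E'
def ray(ci,u,v,fish=False):
    f=200/np.tan(np.radians(ci["fovy"])/2)
    x,y=u-ci["cx"],v-ci["cy"]
    if fish:
        r=np.hypot(x,y)+1e-12;a=r/f
        d=np.array([x/r*np.sin(a),y/r*np.sin(a),np.cos(a)*np.ones_like(r)])
    else: d=np.array([x/f,y/f,np.ones_like(x)*1.0])
    R=ci["R"];return -R.T@ci["t"], R.T@d
def plane(ci,u,v,z,fish=False):
    u=np.asarray(u,float);v=np.asarray(v,float)
    o,d=ray(ci,u,v,fish); k=(z-o[2])/d[2]
    return (o.reshape(3,*([1]*u.ndim))+k*d)
def cloud(ci,d):
    v,u=np.mgrid[0:400,0:640].astype(float)
    f=200/np.tan(np.radians(ci["fovy"])/2)
    P=np.stack([(u-ci["cx"])/f*d,(v-ci["cy"])/f*d,d],-1)
    return (P-ci["t"])@ci["R"]
E
python3 - <<'E'
from h import *
c=bot.camera_info("top");d=np.load("top0.npy");P=cloud(c,d);img=cv2.imread("pics/top0.png")
print("table z",np.median(P[300:350,400:450,2]))
for n,(u,v) in dict(flat=(327,227),dome=(269,229),cone=(209,241),blue=(300,188),green=(257,278)).items():
    Q=P[v-22:v+22,u-22:u+22]; m=(Q[...,2]>50)&(d[v-22:v+22,u-22:u+22]>0)
    top=Q[m];print(n,m.sum(),top.mean(0).round(1),top[:,2].max().round(1), cv2.minAreaRect(top[:,:2].astype(np.float32)))
sub=P[175:245,375:455].reshape(-1,3)
for lo,hi in((6,18),(40,50),(65,80)):
    q=sub[(sub[:,2]>lo)&(sub[:,2]<hi)]; print(lo,len(q),q.mean(0).round(1),cv2.minAreaRect(q[:,:2].astype(np.float32)))
s=bot.camera_info("scene");print("dome top by scene",plane(s,310,241,80).round(1), "shoulder", plane(s,364,161,75).round(1))
print(bot.camera_info("wrist"))
E
```

```text
table z 0.37789474520668376
flat 437 [510.3  66.2  76.2] 87.5 ((511.14013671875, 66.5585708618164), (43.99440002441406, 43.92524719238281), 76.19450378417969)
dome 444 [501.9 181.1  71.2] 86.1 ((502.4345397949219, 183.020751953125), (43.974483489990234, 43.6250114440918), 77.02642822265625)
cone 452 [473.9 303.8  67.1] 86.4 ((474.0284118652344, 306.22998046875), (43.88087463378906, 43.89358139038086), 26.504257202148438)
blue 436 [587.9 121.8  71.2] 87.5 ((589.536865234375, 122.87813568115234), (44.2562370300293, 43.897342681884766), 18.86886978149414)
green 458 [404.6 204.3  70.8] 87.0 ((403.6537170410156, 206.41014099121094), (43.71224594116211, 44.85236358642578), 32.13801956176758)
6 1696 [ 554.5 -121.3   13. ] ((554.7869262695312, -121.87579345703125), (146.5938262939453, 154.88906860351562), 7.808192253112793)
40 497 [ 555.  -120.9   45.8] ((555.5718994140625, -122.53531646728516), (58.719818115234375, 61.94684982299805), 1.747867226600647)
65 159 [ 554.8 -121.9   74. ] ((553.9229736328125, -122.5313720703125), (24.96636199951172, 28.957197189331055), 86.3069839477539)
dome top by scene [502.8 179.9  80. ] shoulder [ 558.5 -116.8   75. ]
{'fovy': 65.70646984690485, 'cx': 319.8137232624829, 'cy': 199.885604144517, 'R': array([[ 4.13668704e-01, -9.10427251e-01, -6.51977592e-04],
       [-8.76385467e-01, -3.98395008e-01,  2.70610292e-01],
       [-2.46630729e-01, -1.11371625e-01, -9.62688758e-01]]), 't': array([-623.97284315,  -31.35440928,  390.43059241])}
```

```bash
cat >> h.py <<'E'
from scipy.spatial.transform import Rotation as Ro
def plan(target,jawdeg,s=None):
    """shift (m) in tool axes and turn (rad) so jaw axis is along jawdeg mod 180"""
    s=s or bot.get_state();R=Ro.from_rotvec(s["eef_rot"]).as_matrix()
    sh=R.T@(np.array(target)-s["eef_pos"])/1000
    y=R[:,1];a=np.degrees(np.arctan2(y[1],y[0]))
    dw=(jawdeg-a+90)%180-90
    turn=np.radians(dw)*np.sign(R[2,2])
    print("t",s["time"],"pos",s["eef_pos"].round(1),"jaw now",round(a,2),"shift",sh.round(4),"turn",round(turn,4),"q6",s["joint_positions"][5].round(3))
E
python3 - <<'E'
from h import *
print(Ro.from_rotvec(bot.get_state()["eef_rot"]).as_matrix().round(3))
plan([502,181,230],77); plan([502,181,230],-13)
img=cv2.imread("pics/top0.png");c=bot.camera_info("top")
g=cv2.cvtColor(img,cv2.COLOR_BGR2GRAY)
cr=img[175:245,375:460];cv2.imwrite("pics/hold.png",cv2.resize(cr,None,fx=9,fy=8,interpolation=2))
E
```

```text
[[ 0.91   0.414 -0.001]
 [ 0.414 -0.91   0.001]
 [ 0.    -0.001 -1.   ]]
t 0.1 pos [ 258.5 -568.5  213.9] jaw now -65.55 shift [ 0.5319 -0.5815 -0.0153] turn 0.6537 q6 -0.002
t 0.1 pos [ 258.5 -568.5  213.9] jaw now -65.55 shift [ 0.5319 -0.5815 -0.0153] turn -0.9171 q6 -0.002
```

View pics/hold.png

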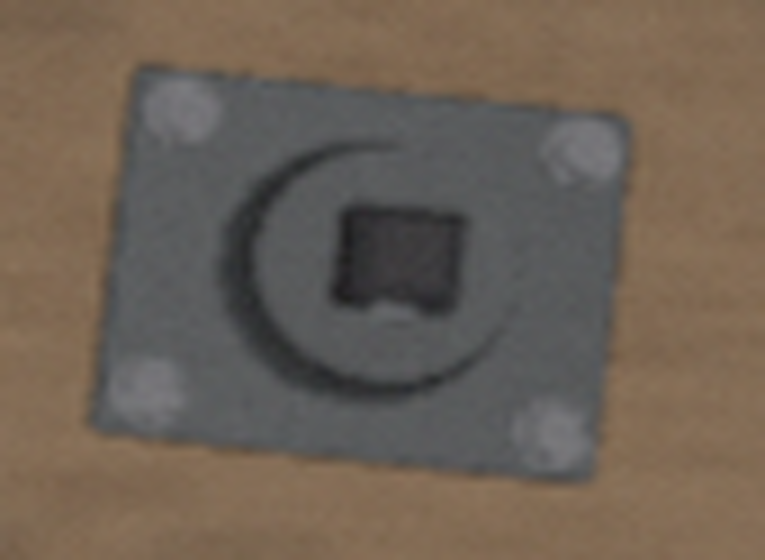

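```bash
python3 - <<'E'
from h import *
w=bot.camera_info("wrist");s=bot.get_state();R=Ro.from_rotvec(s["eef_rot"]).as_matrix()
print("cam in tool",(R.T@(-w["R"].T@w["t"]-s["eef_pos"])).round(1),"axis",(R.T@w["R"][2]).round(3))
plan([545,-122,250],82)
E
```

```text
cam in tool [  75.3   -0.5 -170. ] axis [-0.271  0.001  0.963]
t 0.1 pos [ 258.5 -568.5  213.9] jaw now -65.55 shift [ 0.4456 -0.2879 -0.0357] turn 0.5664 q6 -0.002
```

>>> jog_arm --deltas '[[[0.04,-0.026,-0.02],0.09],[[0.085,-0.055,-0.036],0.18],[[0.13,-0.084,-0.036],0.27],[[0.175,-0.113,-0.036],0.36],[[0.22,-0.142,-0.036],0.45],[[0.265,-0.171,-0.036],0.54],[[0.31,-0.2,-0.036],0.566],[[0.355,-0.23,-0.036],0.566],[[0.4,-0.26,-0.036],0.566],[[0.43,-0.28,-0.036],0.566],[[0.446,-0.288,-0.036],0.566],[[0.446,-0.288,-0.036],0.566]]'

```text
time: 1.6
eef_pos: [545.7, -121.9, 250.3]
eef_rot: [3.134, -0.216, -0.001]
ft_force: [-0.4, -0.1, -0.3]
finger_gap: 92.0
```

```bash
python3 - <<'E'
from h import *
import pickle
w=bot.camera_info("wrist");p,d=bot.capture("wrist");cv2.imwrite("pics/w1.png",p);pickle.dump((w,d),open("w1.pkl","wb"))
plan([502,181,240],77)
E
```

```text
t 1.65 pos [ 545.2 -122.6  250.3] jaw now -97.94 shift [-0.0847 -0.2947  0.0102] turn 0.0883 q6 1.486
```

View pics/w1.png

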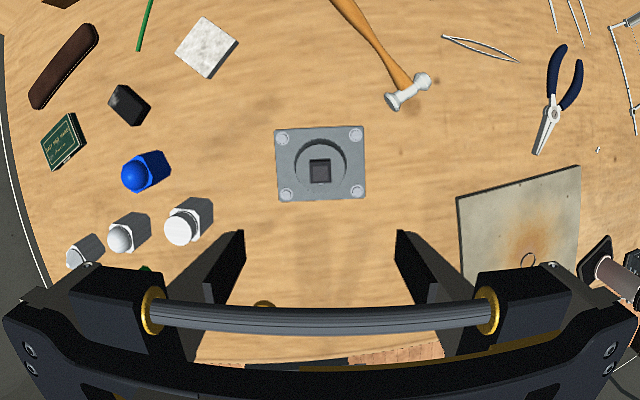

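The wrist view shows the holder at about (320,165), with plate corners near (275,129), (364,126), (367,198) and (278,202). The dark drive is at (320,170). I'll measure those corners and the drive top.

```bash
cat > hold.py <<'E'
from h import *
import pickle
def measure(png,w,box,out=None):
    x0,y0,x1,y1=box
    img=cv2.imread(png);hsv=cv2.cvtColor(img,cv2.COLOR_BGR2HSV)
    m=(hsv[...,1]<70).astype(np.uint8)*255
    mm=np.zeros_like(m);mm[y0:y1,x0:x1]=m[y0:y1,x0:x1]
    mm=cv2.morphologyEx(mm,cv2.MORPH_CLOSE,np.ones((3,3)))
    cs,_=cv2.findContours(mm,0,1);c=max(cs,key=cv2.contourArea)[:,0,:].astype(float)
    P=plane(w,c[:,0],c[:,1],12,True)[:2].T
    r=cv2.minAreaRect(P.astype(np.float32));print("plate",r)
    # drive: dark pixels
    g=cv2.cvtColor(img,cv2.COLOR_BGR2GRAY)
    return r
E
python3 - <<'E'
from hold import *
w,d=pickle.load(open("w1.pkl","rb"))
r=measure("pics/w1.png",w,(260,110,382,216))
im=cv2.imread("pics/w1.png");cv2.imwrite("pics/w1c.png",cv2.resize(im[115:215,260:380],None,fx=6,fy=6,interpolation=2))
# depth-based drive top
v,u=np.mgrid[130:210,270:370].astype(float);o,dr=ray(w,u.ravel(),v.ravel(),True)
zc=(w["R"]@dr)[2];k=d[130:210,270:370].ravel()/zc;P=(o[:,None]+k*dr).T
for lo,hi in((8,16),(42,49),(71,80)):
    q=P[(P[:,2]>lo)&(P[:,2]<hi)];print(lo,len(q),q.mean(0).round(1),cv2.minAreaRect(q[:,:2].astype(np.float32)))
E
```

```text
plate ((555.5455322265625, -123.74577331542969), (118.82796478271484, 99.37063598632812), 84.77920532226562)
8 3723 [ 555.7 -122.8   12. ] ((553.8364868164062, -123.19920349121094), (119.902587890625, 98.83336639404297), 83.71477508544922)
42 1376 [ 557.3 -124.    44.8] ((555.38671875, -123.63044738769531), (61.14128875732422, 60.45952224731445), 89.9168701171875)
71 357 [ 556.1 -123.9   74.2] ((555.6004028320312, -124.07768249511719), (22.91819953918457, 22.197689056396484), 86.18053436279297)
```

View pics/w1c.png

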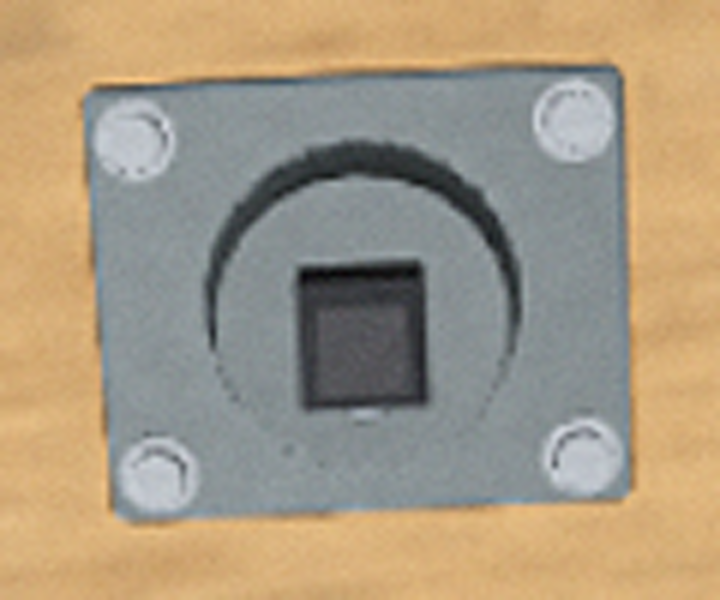

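>>> jog_arm --deltas '[[[-0.012,-0.04,0],0.03],[[-0.024,-0.085,0.005],0.06],[[-0.037,-0.13,0.01],0.088],[[-0.05,-0.175,0.01],0.088],[[-0.063,-0.22,0.01],0.088],[[-0.077,-0.265,0.01],0.088],[[-0.085,-0.295,0.01],0.088],[[-0.085,-0.295,0.01],0.088],[[-0.085,-0.295,0.01],0.088]]' --gripper 0.07 --force 60

```text
time: 2.78
eef_pos: [502.3, 180.2, 240.5]
eef_rot: [3.12, -0.357, -0.0]
ft_force: [0.6, -0.0, 0.4]
finger_gap: 69.9
```

```bash
python3 - <<'E'
from hold import *
w=bot.camera_info("wrist");p,d=bot.capture("wrist");cv2.imwrite("pics/w2.png",p);pickle.dump((w,d),open("w2.pkl","wb"))
wq,_=pickle.load(open("w1.pkl","rb"));print("drive top",plane(wq,320.6,173.2,75,True))
v,u=np.mgrid[0:400,0:640].astype(float);o,dr=ray(w,u.ravel(),v.ravel(),True)
zc=(w["R"]@dr)[2];k=d.ravel()/zc;P=(o[:,None]+k*dr).T
near=np.hypot(P[:,0]-502,P[:,1]-181)<38
for lo,hi in((53,61),(62,90),(50,90)):
    q=P[near&(P[:,2]>lo)&(P[:,2]<hi)];print(lo,len(q),q.mean(0).round(1),q[:,2].max(),cv2.minAreaRect(q[:,:2].astype(np.float32)))
q=P[near&(P[:,2]>62)&(P[:,2]<90)]
c,r=cv2.minEnclosingCircle(q[:,:2].astype(np.float32));print(c,r)
plan([502,181,240],77)
E
```

```text
drive top [ 554.95546976 -124.39347674   75.        ]
53 332 [504.8 180.3  57.8] 60.93631148405103 ((501.63421630859375, 182.10276794433594), (42.37040328979492, 43.75076675415039), 76.90928649902344)
62 958 [504.5 181.7  75.7] 83.538702923985 ((502.489990234375, 181.79273986816406), (38.91645431518555, 38.76649856567383), 76.20491790771484)
50 1328 [505.  181.2  70.6] 83.538702923985 ((501.6431579589844, 182.11146545410156), (42.36824035644531, 43.755096435546875), 76.96438598632812)
(501.8719482421875, 182.7715606689453) 20.740501403808594
t 2.825 pos [502.4 180.2 240.5] jaw now -103.1 shift [-0.0006 -0.0007  0.0005] turn -0.0017 q6 2.141
```

View pics/w2.png

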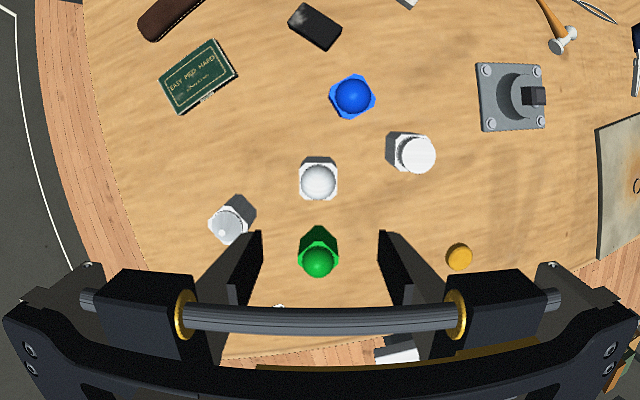

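The white-metal dome is at (319,180), and its depth-derived centre is about (501.9,182.2), with flats at 77° and top at 83.5 mm. That matches the given 82.5 mm and 44 mm. I'll descend with the jaws half open.

>>> jog_arm --deltas '[[[-0.001,-0.002,0.04],0],[[-0.001,-0.002,0.08],0],[[-0.001,-0.002,0.115],0],[[-0.001,-0.002,0.145],0],[[-0.001,-0.002,0.17],0],[[-0.001,-0.002,0.195],0],[[-0.001,-0.002,0.212],0],[[-0.001,-0.002,0.221],0],[[-0.001,-0.002,0.221],0]]'

```text
time: 3.95
eef_pos: [501.7, 183.6, 19.4]
eef_rot: [3.121, -0.357, -0.001]
ft_force: [0.2, 0.3, -0.5]
finger_gap: 69.8
```

>>> jog_arm --deltas '[[[0,0,0],0],[[0,0,0],0],[[0,0,0],0],[[0,0,0],0],[[0,0,0],0],[[0,0,0],0]]' --gripper 0.035 --force 60

```text
time: 4.7
eef_pos: [502.0, 184.0, 20.1]
eef_rot: [-3.121, 0.356, -0.001]
ft_force: [-0.8, -1.6, 6.7]
finger_gap: 43.8
```

```bash
python3 - <<'E'
from hold import *
plan([502,182,19],77)
E
```

```text
t 4.7 pos [502.  184.   20.1] jaw now -103.01 shift [0.0004 0.0019 0.0011] turn -0.0002 q6 2.147
```

>>> jog_arm --deltas '[[[0,0,-0.02],0],[[0,0,-0.05],0],[[0,0,-0.09],0],[[0,0,-0.13],0],[[0,0,-0.16],0],[[0,0,-0.17],0],[[0,0,-0.17],0]]'

```text
time: 5.58
eef_pos: [501.5, 183.9, 189.2]
eef_rot: [-3.121, 0.356, 0.0]
ft_force: [-1.3, -0.7, -4.5]
finger_gap: 43.8
```

```bash
python3 - <<'E'
from hold import *
plan([555,-124,180],84.5);print(bot.get_state()["ft_force"])
w=bot.camera_info("wrist");p,d=bot.capture("wrist");cv2.imwrite("pics/w3.png",p);pickle.dump((w,d),open("w3.pkl","wb"))
E
```

```text
t 5.575 pos [501.5 183.9 189.2] jaw now -103.02 shift [0.1214 0.288  0.0092] turn -0.1312 q6 2.147
[-1.27520967 -0.74802444 -4.53225782]
```

View pics/w3.png

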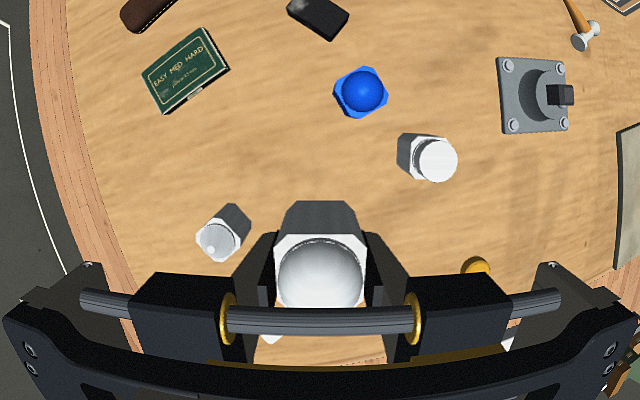

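The domed head is held upright between the fingers at about (320,275). I'll work out its offset in the hand from its front face.

```bash
cat >> hold.py <<'E'
def fishcloud(w,d):
    v,u=np.mgrid[0:400,0:640].astype(float);o,dr=ray(w,u.ravel(),v.ravel(),True)
    k=d.ravel()/(w["R"]@dr)[2];return (o[:,None]+k*dr).T.reshape(400,640,3)
def inhand(w,d,s):
    P=fishcloud(w,d);R=Ro.from_rotvec(s["eef_rot"]).as_matrix()
    T=(P-s["eef_pos"])@R
    q=T[205:232,303:337].reshape(-1,3);q=q[(np.abs(q[:,1])<14)&(q[:,0]>10)&(q[:,0]<35)]
    print("front face x_tool",np.median(q[:,0]),"n",len(q),"slope vs y",np.polyfit(q[:,1],q[:,0],1),"vs z",np.polyfit(q[:,2],q[:,0],1), "z range",q[:,2].min(),q[:,2].max())
    q=T[250:300,285:355].reshape(-1,3);q=q[(q[:,2]>-80)&(q[:,2]<-45)]
    c=np.c_[2*q,np.ones(len(q))];sol=np.linalg.lstsq(c,(q**2).sum(1),rcond=None)[0]
    print("dome sphere centre tool",sol[:3].round(1),"r",np.sqrt(sol[3]+sol[:3]@sol[:3]).round(1),"top z",q[:,2].min())
E
python3 - <<'E'
from hold import *
w,d=pickle.load(open("w3.pkl","rb"));inhand(w,d,bot.get_state())
E
```

```text
front face x_tool 22.132163424818195 n 916 slope vs y [4.79620190e-04 2.21229012e+01] vs z [2.84128943e-04 2.21270617e+01] z range -36.32380087920701 8.779932972656326
dome sphere centre tool [  0.8  -0.1 -43.7] r 19.1 top z -63.61847389853302
```

>>> jog_arm --deltas '[[[0.012,0.03,0],-0.03],[[0.03,0.07,0.0],-0.06],[[0.05,0.12,0.0],-0.1],[[0.07,0.17,0.0],-0.131],[[0.09,0.215,0.0],-0.131],[[0.108,0.256,0.005],-0.131],[[0.118,0.28,0.009],-0.131],[[0.121,0.288,0.009],-0.131],[[0.121,0.288,0.009],-0.131],[[0.121,0.288,0.009],-0.131]]'

```text
time: 6.88
eef_pos: [554.4, -122.9, 180.2]
eef_rot: [-3.138, 0.15, 0.001]
ft_force: [0.4, 0.2, -2.9]
finger_gap: 43.6
```

```bash
python3 - <<'E'
from hold import *
w=bot.camera_info("wrist");s=bot.get_state();p,d=bot.capture("wrist");cv2.imwrite("pics/w4.png",p);pickle.dump((w,d),open("w4.pkl","wb"))
inhand(w,d,s);plan([555,-124,180],84.5)
E
```

```text
front face x_tool 21.698815601489645 n 912 slope vs y [-1.45014870e-03  2.16939303e+01] vs z [-6.99509517e-04  2.16840770e+01] z range -34.87077025150794 9.477730359417867
dome sphere centre tool [  0.4   0.1 -42.9] r 19.1 top z -63.38190408671131
t 6.925 pos [ 554.6 -122.8  180.4] jaw now -95.45 shift [0.0005 0.0011 0.0004] turn 0.0008 q6 1.445
```

View pics/w4.png

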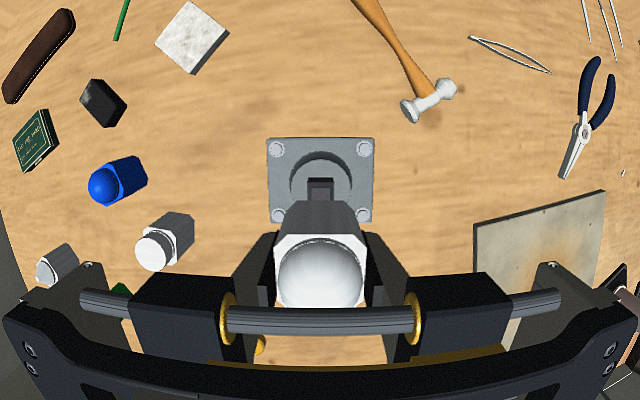

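The head is centred in the hand to within 0.5 mm, and its underside is 19 mm below the TCP. I'll recheck the holder's yaw and position in this view using the plate edges.

```bash
cat > pl.py <<'E'
from hold import *
def edges(png,w,d,c0=(555,-124),yaw=84.5):
    img=cv2.imread(png);P=fishcloud(w,d)
    # plane-cast all pixels at z=12, mask by colour saturation
    v,u=np.mgrid[0:400,0:640].astype(float)
    G=plane(w,u,v,12,True)[:2].transpose(1,2,0)-c0
    a=np.radians(yaw);e1=np.array([np.cos(a),np.sin(a)]);e2=np.array([-e1[1],e1[0]]) # e1 ~ +y
    A=G@e1;B=G@e2  # A: long axis ~ +y ; B ~ -x
    hsv=cv2.cvtColor(img,cv2.COLOR_BGR2HSV);S=hsv[...,1].astype(float)
    # sample S along lines, with map from (A,B)->pixel via scipy
    from scipy.interpolate import LinearNDInterpolator
    sel=(abs(A)<85)&(abs(B)<75)
    I=LinearNDInterpolator(np.c_[A[sel],B[sel]],S[sel])
    def edge(fixed,axis,sign,nom):
        t=np.arange(nom-10,nom+10,.2);out=[]
        for f in fixed:
            pts=np.c_[sign*t,np.full(len(t),f)] if axis==0 else np.c_[np.full(len(t),f),sign*t]
            y=I(pts);y=cv2.GaussianBlur(y.reshape(-1,1),(1,9),0).ravel();g=np.diff(y)
            i=np.argmax(g);out.append(sign*(t[i]+.1))
        return np.array(fixed),np.array(out)
    def fit(fx,o):
        k=np.abs(o-np.median(o))<2.5;p=np.polyfit(fx[k],o[k],1);return p,k.sum(),np.std(o[k]-np.polyval(p,fx[k]))
    r={}
    r["A+"]=fit(*edge(np.arange(-45,LIM,3.),0,1,60));r["A-"]=fit(*edge(np.arange(-45,LIM,3.),0,-1,60))
    r["B-"]=fit(*edge(np.arange(-54,55,3.),1,-1,50))
    if LIM>40: r["B+"]=fit(*edge(np.arange(-54,55,3.),1,1,50))
    for k,x in r.items():print(k,"slope deg %.2f off %.2f n %d sd %.2f"%(np.degrees(np.arctan(x[0][0])),x[0][1],x[1],x[2]))
LIM=45
E
python3 - <<'E'
import pl
from hold import *
w,d=pickle.load(open("w1.pkl","rb"));pl.edges("pics/w1.png",w,d)
w,d=pickle.load(open("w4.pkl","rb"));pl.LIM=20;pl.edges("pics/w4.png",w,d)
E
```

```text
Traceback (most recent call last):
  File "pl.py", line 6, in edges
    G=plane(w,u,v,12,True)[:2].transpose(1,2,0)-c0
      ~~~~~^^^^^^^^^^^^^^^
  File "h.py", line 13, in plane
    o,d=ray(ci,u,v,fish); k=(z-o[2])/d[2]
        ~~~^^^^^^^^^^^^^
  File "h.py", line 10, in ray
    R=ci["R"];return -R.T@ci["t"], R.T@d
                                   ~~~^~
ValueError: matmul: Input operand 1 has a mismatch in its core dimension 0, with gufunc signature (n?,k),(k,m?)->(n?,m?) (size 400 is different from 3)
```

```bash
sed -i 's/G=plane(w,u,v,12,True).*/G=plane(w,u.ravel(),v.ravel(),12,True)[:2].T.reshape(400,640,2)-c0/' pl.py
python3 - <<'E'
import pl
from hold import *
w,d=pickle.load(open("w1.pkl","rb"));pl.edges("pics/w1.png",w,d)
w,d=pickle.load(open("w4.pkl","rb"));pl.LIM=20;pl.edges("pics/w4.png",w,d)
im=cv2.imread("pics/w4.png");cv2.imwrite("pics/w4c.png",cv2.resize(im[130:240,260:380],None,fx=6,fy=5.4,interpolation=2))
E
```

```text
A+ slope deg -0.22 off 59.69 n 30 sd 0.31
A- slope deg -0.16 off -59.21 n 30 sd 0.36
B- slope deg 0.12 off -50.12 n 37 sd 0.64
B+ slope deg 0.49 off 49.09 n 37 sd 0.36
A+ slope deg -0.04 off 60.12 n 22 sd 0.27
A- slope deg -0.76 off -58.83 n 22 sd 0.37
B- slope deg 0.09 off -50.58 n 37 sd 0.52
```

View pics/w4c.png

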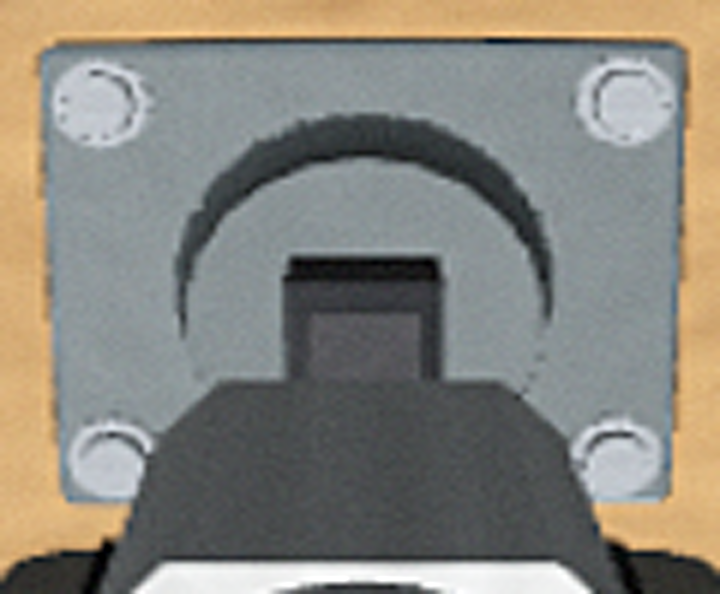

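```bash
python3 - <<'E'
from hold import *
w,d=pickle.load(open("w4.pkl","rb"));s=bot.get_state();R=Ro.from_rotvec(s["eef_rot"]).as_matrix();print(s["eef_pos"])
def T(P):return ((P.T-s["eef_pos"])@R).round(2)
U=lambda x,y:(260+(np.array(x)+.5)/6-.5,130+(np.array(y)+.5)/5.4-.5)
print("drive top far corners",T(plane(w,*U([308,420],[312,312]),75,True)),plane(w,*U([364],[312]),75,True).T)
print("drive full far edge @69",T(plane(w,*U([286,441],[278,278]),69,True)))
print("bolts tool",T(plane(w,*U([97,626,110,617],[100,100,458,458]),17,True)))
print("head underside front edge",T(plane(w,*U([222,502],[381,381]),s["eef_pos"][2]-19,True)))
# drive top depth, strip
P=fishcloud(w,d)[178:200,305:337].reshape(-1,3);q=P[(P[:,2]>72)&(P[:,2]<78)];print(len(q),T(q.T).min(0),T(q.T).max(0))
E
```

```text
[ 554.56834157 -122.84051545  180.43180948]
drive top far corners [[  9.58  -7.91 105.43]
 [  9.57   9.14 105.43]] [[ 564.00024518 -124.32387059   75.        ]]
drive full far edge @69 [[ 14.17 -11.45 111.43]
 [ 14.16  12.55 111.42]]
bolts tool [[ 39.72 -47.51 163.43]
 [ 39.67  48.07 163.4 ]
 [-35.79 -47.57 163.46]
 [-35.85  48.81 163.43]]
head underside front edge [[ 21.84 -14.55  19.  ]
 [ 21.82  15.06  18.99]]
318 [ -2.08 -10.77 103.32] [ 12.14  10.61 108.42]
```

>>> jog_arm --deltas '[[[0.0012,0.0004,0.02],0],[[0.0012,0.0004,0.04],0],[[0.0012,0.0004,0.06],0],[[0.0012,0.0004,0.074],0],[[0.0012,0.0004,0.08],0],[[0.0012,0.0004,0.08],0],[[0.0012,0.0004,0.08],0]]'

```text
time: 7.8
eef_pos: [556.4, -124.5, 101.2]
eef_rot: [3.138, -0.151, 0.002]
ft_force: [-0.2, 1.0, -3.6]
finger_gap: 43.9
```

```bash
python3 - <<'E'
from hold import *
w=bot.camera_info("wrist");s=bot.get_state();p,d=bot.capture("wrist");cv2.imwrite("pics/w5.png",p);pickle.dump((w,d),open("w5.pkl","wb"))
p2,_=bot.capture("scene");cv2.imwrite("pics/s5.png",cv2.resize(p2[110:220,310:430],None,fx=5,fy=5,interpolation=2))
print(s["ft_force"],s["eef_pos"]);inhand(w,d,s)
import pl;pl.LIM=5;pl.edges("pics/w5.png",w,d,(555.5,-123.6),84.7)
E
```

```text
[-0.21949365  0.95615495 -3.58448885] [ 556.38382291 -124.46481789  101.22835182]
front face x_tool 21.717049129871523 n 910 slope vs y [-2.20628471e-03  2.17139134e+01] vs z [-1.22169909e-03  2.16966178e+01] z range -35.043035618696884 9.78270904576621
dome sphere centre tool [  0.5   0.  -43. ] r 19.1 top z -63.83252468831305
A+ slope deg -0.02 off 59.39 n 17 sd 0.21
A- slope deg -0.19 off -59.00 n 17 sd 0.37
B- slope deg -0.37 off -49.74 n 37 sd 0.32
```

View pics/w5.png

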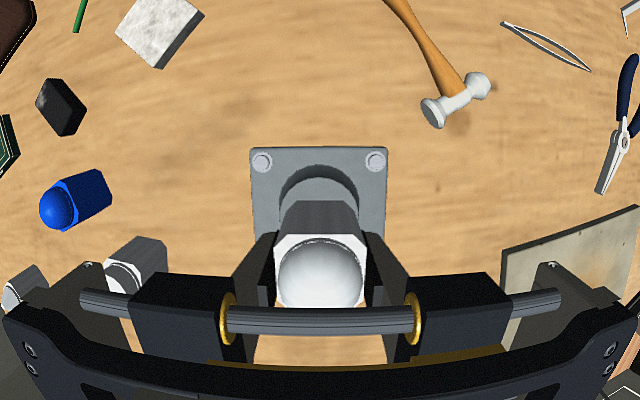

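View pics/s5.png

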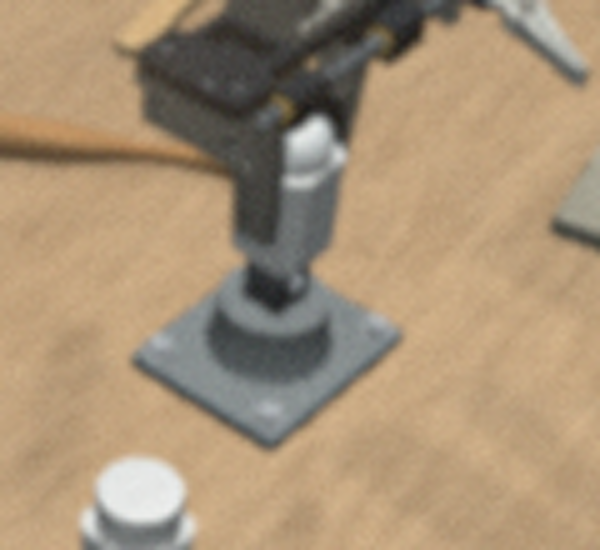

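```bash
python3 - <<'E'
from hold import *
im=cv2.imread("pics/w5.png");cv2.imwrite("pics/w5c.png",cv2.resize(im[135:245,240:400],None,fx=5,fy=5,interpolation=2))
w,d=pickle.load(open("w5.pkl","rb"))
print([ (np.round(bot.get_state()["eef_pos"],2)) for _ in range(2)])
for k in range(4):
    wi=bot.camera_info("wrist");s=bot.get_state();R=Ro.from_rotvec(s["eef_rot"]).as_matrix()
    print((R.T@(-wi["R"].T@wi["t"]-s["eef_pos"])).round(2),(wi["R"]@R).round(4).tolist(),(-wi["R"].T@wi["t"]).round(2),s["eef_pos"].round(2))
    bot.capture("wrist")
for f in ("w1","w3","w4","w5"):
    wi,_=pickle.load(open(f+".pkl","rb"));print(f,(-wi["R"].T@wi["t"]).round(2),Ro.from_matrix(wi["R"]).as_rotvec().round(4))
E
```

```text
[array([ 556.32, -124.53,  101.21]), array([ 556.32, -124.53,  101.21])]
[ 7.5170e+01  3.0000e-02 -1.7002e+02] [[-0.0003, 1.0, -0.0005], [-0.9628, -0.0005, -0.2703], [-0.2703, 0.0004, 0.9628]] [ 630.96 -131.75  271.31] [ 556.32 -124.53  101.21]
[ 7.5150e+01  2.0000e-02 -1.6999e+02] [[-0.0003, 1.0, -0.0005], [-0.9628, -0.0004, -0.2703], [-0.2703, 0.0004, 0.9628]] [ 630.9  -131.75  271.22] [ 556.27 -124.55  101.16]
[ 7.5140e+01  6.0000e-02 -1.6999e+02] [[-0.0003, 1.0, -0.0005], [-0.9628, -0.0004, -0.2703], [-0.2703, 0.0004, 0.9628]] [ 630.85 -131.75  271.11] [ 556.2  -124.49  101.06]
[ 7.5150e+01  7.0000e-02 -1.7003e+02] [[-0.0003, 1.0, -0.0005], [-0.9628, -0.0005, -0.2703], [-0.2703, 0.0004, 0.9628]] [ 630.8  -131.74  271.  ] [ 556.09 -124.46  100.92]
w1 [ 620.19 -132.31  420.24] [-1.934   2.2216  0.3058]
w3 [574.72 166.83 359.22] [-1.8383  2.3126  0.3181]
w4 [ 629.36 -130.18  350.17] [-1.9782  2.1775  0.3007]
w5 [ 631.03 -131.69  271.33] [-1.9782  2.1791  0.2983]
```

View pics/w5c.png

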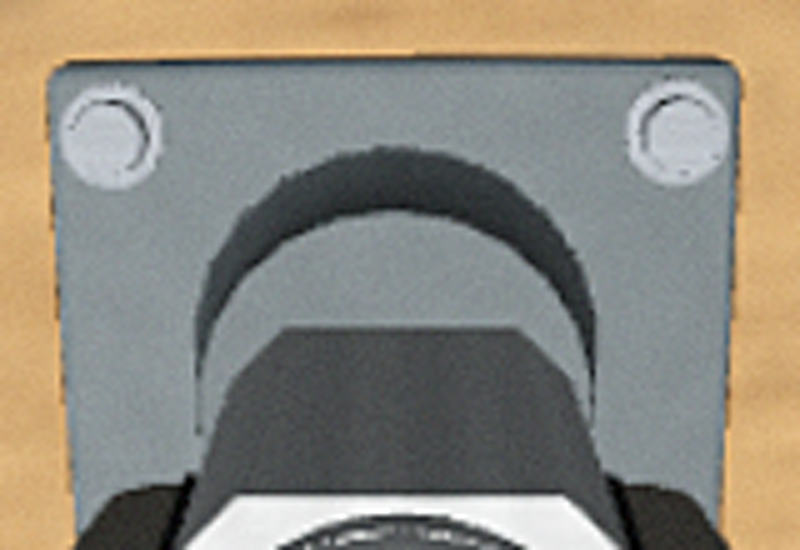

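The measured pose is still drifting about 1 mm. I'll let it settle, then correct.

>>> jog_arm --deltas '[[[0,0,0],0],[[0,0,0],0],[[0,0,0],0],[[0,0,0],0],[[0,0,0],0],[[0,0,0],0],[[0,0,0],0],[[0,0,0],0]]'

```text
time: 9.1
eef_pos: [555.9, -124.4, 100.6]
eef_rot: [3.138, -0.151, 0.0]
ft_force: [0.4, -0.2, -3.6]
finger_gap: 43.9
```

```bash
python3 - <<'E'
from hold import *
s=bot.get_state();plan([555.6,-123.6,90],84.7)
w=bot.camera_info("wrist");p,d=bot.capture("wrist");cv2.imwrite("pics/w6.png",p);inhand(w,d,s)
import pl;pl.LIM=5;pl.edges("pics/w6.png",w,d,(555.5,-123.6),84.7)
plan([555.6,-123.6,90],84.7)
E
```

```text
t 9.1 pos [ 555.9 -124.4  100.6] jaw now -95.51 shift [-0.0004 -0.0008  0.0106] turn -0.0037 q6 1.444
front face x_tool 21.696072255332282 n 918 slope vs y [-2.73177276e-03  2.16817811e+01] vs z [-1.11458175e-03  2.16661459e+01] z range -34.839380029745435 9.631375359866345
dome sphere centre tool [  0.4   0.  -42.8] r 19.2 top z -63.08637344879759
A+ slope deg -0.11 off 59.35 n 17 sd 0.22
A- slope deg -0.09 off -58.82 n 17 sd 0.42
B- slope deg -0.08 off -50.08 n 37 sd 0.39
t 9.15 pos [ 555.9 -124.4  100.6] jaw now -95.51 shift [-0.0004 -0.0008  0.0106] turn -0.0037 q6 1.444
```

>>> jog_arm --deltas '[[[-0.0003,-0.0009,0.0],-0.003],[[-0.0003,-0.0009,0.002],-0.003],[[-0.0003,-0.0009,0.004],-0.003],[[-0.0003,-0.0009,0.006],-0.003],[[-0.0003,-0.0009,0.008],-0.003],[[-0.0003,-0.0009,0.01],-0.003],[[-0.0003,-0.0009,0.012],-0.003],[[-0.0003,-0.0009,0.014],-0.003],[[-0.0003,-0.0009,0.014],-0.003]]'

```text
time: 10.28
eef_pos: [555.6, -123.4, 86.4]
eef_rot: [-3.138, 0.146, 0.0]
ft_force: [0.4, -0.2, -3.7]
finger_gap: 43.9
```

```bash
python3 - <<'E'
from hold import *
s=bot.get_state();plan([555.6,-123.6,64],84.7)
w=bot.camera_info("wrist");p,d=bot.capture("wrist");cv2.imwrite("pics/w7.png",p);inhand(w,d,s);print(s["ft_force"],s["wrist_torque"])
p2,_=bot.capture("scene");cv2.imwrite("pics/s7.png",cv2.resize(p2[110:220,310:430],None,fx=5,fy=5,interpolation=2))
E
```

```text
t 10.275 pos [ 555.6 -123.4   86.4] jaw now -95.34 shift [0.     0.0002 0.0224] turn -0.0007 q6 1.443
front face x_tool 21.68902040442623 n 914 slope vs y [-2.61447615e-03  2.16853809e+01] vs z [-1.84934541e-03  2.16592743e+01] z range -34.645507500983676 9.565909578358086
dome sphere centre tool [  0.3   0.  -42.8] r 19.2 top z -63.33178593066548
[ 0.41468407 -0.22547702 -3.68763962] [0.0924082  0.020593   0.07597034]
```

View pics/s7.png

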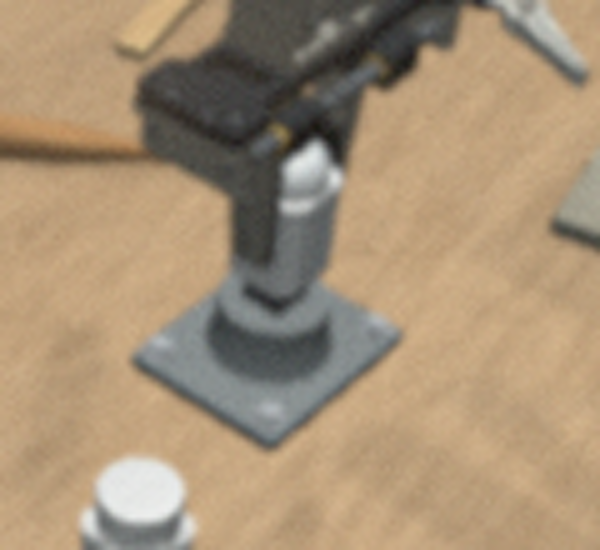

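The taper has gone in with no side force. Now I'll press down in stages.

>>> jog_arm --deltas '[[[0,0,0.002],0],[[0,0,0.004],0],[[0,0,0.006],0],[[0,0,0.008],0],[[0,0,0.008],0]]'

```text
time: 11.0
eef_pos: [555.1, -123.4, 78.4]
eef_rot: [-3.138, 0.146, 0.002]
ft_force: [-3.4, -0.2, 0.4]
finger_gap: 43.4
```

```bash
python3 - <<'E'
from hold import *
s=bot.get_state();plan([555.6,-123.6,64],84.7)
w=bot.camera_info("wrist");p,d=bot.capture("wrist");inhand(w,d,s);print(s["ft_force"],s["wrist_torque"])
E
```

```text
t 11.0 pos [ 555.1 -123.4   78.4] jaw now -95.33 shift [0.0005 0.0001 0.0144] turn -0.0006 q6 1.443
front face x_tool 21.620834465604005 n 910 slope vs y [9.90009782e-04 2.16242684e+01] vs z [-1.05995569e-03  2.16093573e+01] z range -34.57519757737073 9.664814576516578
dome sphere centre tool [  0.3   0.  -42.8] r 19.2 top z -63.13233163683399
[-3.37766646 -0.18446019  0.4301778 ] [ 0.06304069  0.73946318 -0.02068266]
```

>>> jog_arm --deltas '[[[0,0,0.002],0],[[0,0,0.004],0],[[0,0,0.006],0],[[0,0,0.008],0],[[0,0,0.01],0],[[0,0,0.011],0],[[0,0,0.012],0],[[0,0,0.013],0],[[0,0,0.013],0]]'

```text
time: 12.18
eef_pos: [556.1, -123.5, 65.7]
eef_rot: [3.138, -0.146, 0.001]
ft_force: [-1.1, 0.5, -3.7]
finger_gap: 43.3
```

```bash
python3 - <<'E'
from hold import *
s=bot.get_state();plan([555.6,-123.6,64],84.7)
w=bot.camera_info("wrist");p,d=bot.capture("wrist");inhand(w,d,s);print(s["ft_force"],s["wrist_torque"])
E
```

```text
t 12.175 pos [ 556.1 -123.5   65.7] jaw now -95.34 shift [-0.0005  0.0001  0.0017] turn -0.0007 q6 1.443
front face x_tool 21.703080535132255 n 917 slope vs y [-3.95115392e-03  2.16997828e+01] vs z [-1.16405318e-03  2.16835718e+01] z range -34.81034176928366 9.629497276758071
dome sphere centre tool [  0.4   0.1 -42.9] r 19.2 top z -63.00421741723881
[-1.11314014  0.49071328 -3.73082074] [0.05990769 0.28705295 0.00349326]
```

>>> jog_arm --deltas '[[[0,0,0.0005],0],[[0,0,0.001],0],[[0,0,0.0015],0],[[0,0,0.002],0],[[0,0,0.002],0],[[0,0,0.002],0]]'

```text
time: 12.98
eef_pos: [556.2, -123.6, 65.1]
eef_rot: [3.138, -0.146, 0.002]
ft_force: [-5.7, 1.8, 13.6]
finger_gap: 43.7
```

>>> jog_arm --deltas '[[[-0.0003,0,0.0005],0],[[-0.0003,0,0.001],0],[[-0.0003,0,0.0015],0],[[-0.0003,0,0.0015],0]]'

```text
time: 13.48
eef_pos: [556.2, -123.6, 65.1]
eef_rot: [3.138, -0.146, 0.003]
ft_force: [-11.0, 2.4, 29.8]
finger_gap: 43.9
```

```bash
python3 - <<'E'
from hold import *
s=bot.get_state();plan([555.6,-123.6,64],84.7)
w=bot.camera_info("wrist");p,d=bot.capture("wrist");cv2.imwrite("pics/w8.png",p);inhand(w,d,s);print(s["ft_force"],s["wrist_torque"])
p2,_=bot.capture("scene");cv2.imwrite("pics/s8.png",cv2.resize(p2[110:220,310:430],None,fx=5,fy=5,interpolation=2))
E
```

```text
t 13.475 pos [ 556.2 -123.6   65.1] jaw now -95.34 shift [-0.0006  0.0001  0.0011] turn -0.0008 q6 1.443
front face x_tool 21.60565195525031 n 916 slope vs y [-3.06717425e-03  2.16027054e+01] vs z [-2.56663908e-03  2.15673054e+01] z range -34.7852572730556 10.646519542445963
dome sphere centre tool [  0.3   0.1 -42.9] r 19.2 top z -63.41803783426573
[-10.96602652   2.42005568  29.80927358] [0.53557935 1.96842854 0.04144159]
```

View pics/s8.png

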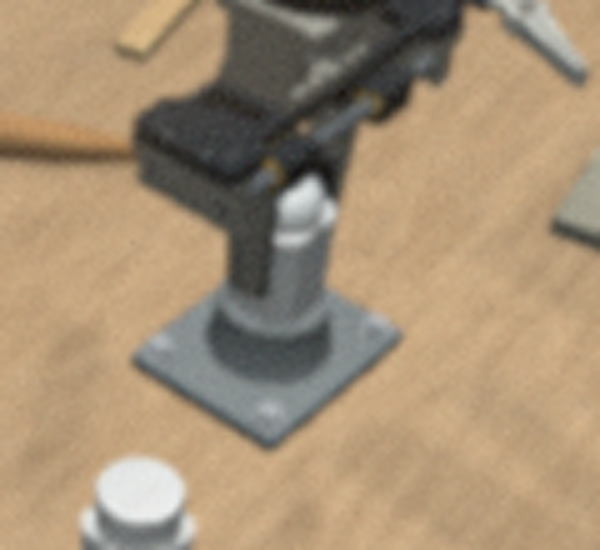

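It's at a hard stop: no movement from 17 N to 34 N, and the picture shows no gap at the shoulder. I'll relieve the load, open the jaws and back out.

>>> jog_arm --deltas '[[[0.0003,0,-0.001],0],[[0.0003,0,-0.002],0],[[0.0003,0,-0.0025],0],[[0.0003,0,-0.0025],0]]'

```text
time: 14.08
eef_pos: [556.2, -123.6, 65.2]
eef_rot: [3.138, -0.146, 0.001]
ft_force: [-3.1, 0.2, 7.4]
finger_gap: 43.8
```

>>> jog_arm --deltas '[[[0,0,0],0],[[0,0,0],0],[[0,0,0],0],[[0,0,0],0],[[0,0,0],0]]' --gripper 0.075

```text
time: 14.7
eef_pos: [555.7, -123.5, 64.5]
eef_rot: [3.138, -0.146, -0.0]
ft_force: [1.1, -0.0, -0.0]
finger_gap: 75.2
```

>>> jog_arm --deltas '[[[0,0,-0.01],0],[[0,0,-0.03],0],[[0,0,-0.06],0],[[0,0,-0.09],0],[[-0.03,0,-0.12],0],[[-0.06,0,-0.14],0],[[-0.07,0,-0.15],0],[[-0.07,0,-0.15],0],[[-0.07,0,-0.15],0]]'

```text
time: 15.82
eef_pos: [486.6, -117.0, 214.2]
eef_rot: [-3.138, 0.146, 0.0]
ft_force: [0.5, 0.4, -1.0]
finger_gap: 75.5
```

```bash
python3 - <<'E'
from hold import *
w=bot.camera_info("wrist");s=bot.get_state();p,d=bot.capture("wrist");cv2.imwrite("pics/w9.png",p)
p2,_=bot.capture("scene");cv2.imwrite("pics/s9.png",cv2.resize(p2[90:330,250:430],None,fx=3.2,fy=2.4,interpolation=2))
P=fishcloud(w,d).reshape(-1,3);n=np.hypot(P[:,0]-555.5,P[:,1]+123.5)<36
q=P[n&(P[:,2]>113)];print("top z",np.percentile(q[:,2],[95,99]),cv2.minEnclosingCircle(q[:,:2].astype(np.float32)))
q=P[n&(P[:,2]>99)&(P[:,2]<106)];print("ledge z",np.median(q[:,2]),cv2.minAreaRect(q[:,:2].astype(np.float32)))
q=P[n&(P[:,2]>40)&(P[:,2]<50)];print("shoulder",np.median(q[:,2]))
E
```

```text
top z [384.15246608 384.15246608] ((555.9064331054688, -123.69062805175781), 19.722476959228516)
ledge z 102.91723968718202 ((556.0819702148438, -123.42121124267578), (44.23249435424805, 43.94411849975586), 84.58460235595703)
shoulder 44.603162737205906
```

View pics/w9.png

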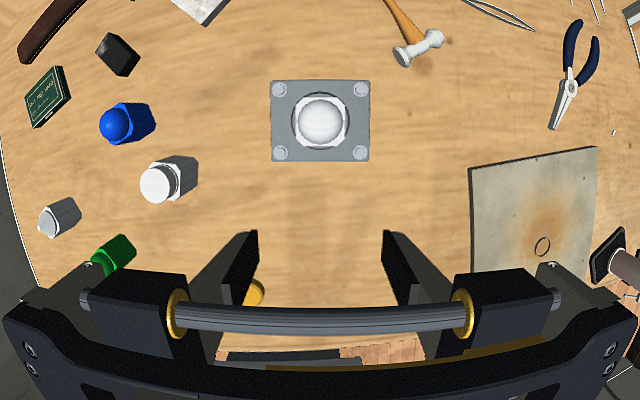

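View pics/s9.png

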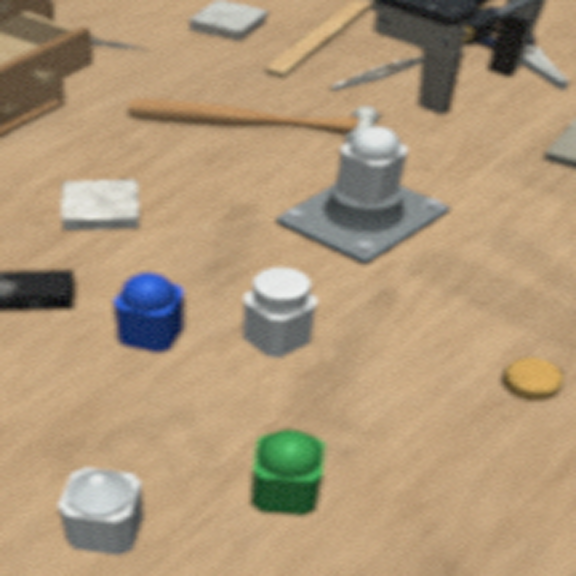

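The ledge is at 102.9 mm against 45+58 = 103 expected, the head is upright and centred, and the bystanders are where they were. Handing in.

```bash
python3 -c "
from h import *
print(bot.close_job(),bot.get_state()['time'])"
```

```text
the job is handed in; nothing more can be done
the job is handed in; nothing more can be done
```

The domed head is on the drive, pressed home and released. The job was handed in at about 16 s, and no verdict was reported.

I gripped the white-metal domed head by its flats, lined it up with the holder and lowered it over the taper. I pressed it down past the ball to a hard stop, where it did not move as the push rose from about 17 N to 34 N. Then I eased off, opened the jaws and backed the gripper clear.

**Last checks**
- **Height:** the top of the square body was at 102.9 mm; 103 mm is fully home.
- **Position:** the head's centre was (556.1, −123.4). My holder-centre measurements averaged about (555.5, −123.6) but scattered by about 1 mm. They agree to within the 2 mm calibration.
- **Rotation:** the head's flats were at 84.6° and the holder at about 84.7°.
- **Surroundings:** by eye in the last pictures, the other heads, the steel block and the charcoal looked unmoved. The gripper was clear.

**What did not check out**
- The depth reading of the dome's top was spoiled by stray readings, so I did not use it.
- The ball's travel can't be seen. That it clicked in is inferred from the seated height and from the push force dropping away just before the stop.

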